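# Centre a mixer shaft in its end float and clamp it

## Robot

A 6-joint arm with a two-finger parallel gripper is mounted at the origin on a cart in front of the work surface, level with it; the furniture and walls round the work are solid. World frame = base frame: x ahead of the robot, y to its left, z up, the work surface at z = 0. Lengths are in mm, angles in rad, forces in N, time in s.
With the tool pointing down it reaches from about 400 to 825 mm from the base axis. Payload 7 kg.
Tool frame: the origin (TCP) lies at the very end of the fingers, on their centre line; the grasp point (between the pads) lies 19 mm behind it; z points along the fingers, y is the direction in which the jaws open and shut (so a half turn about z gives the same grasp; the last joint's range is limited). The gripper opens to 88 mm and grips with 3 to 60 N. Pads are 19 mm wide; open, the fingers measure 130 mm over their backs; the gripper's body (78 mm by 193 mm) begins 47 mm behind the grasp point.
Start: joints at [1.399, 0.359, 0.012, 0, -1.224, -0.288], TCP at [299.549, 604.868, 226.561] pointing down, gripper open.
Joint ranges: [-3.07, 3.07], [-1.43, 2.12], [-1.02, 1.25], [-3.03, 1.67], [-3.05, -0], [-3.03, 3.03]. Speed limits (rad/s): [2.39, 2.39, 3.01, 3.14, 3.14, 3.14].

## Interface

Orientations are given as [roll, pitch, yaw] about the fixed x, y, z axes, in that order (R = Rz(yaw) Ry(pitch) Rx(roll)).
In Python, from workcell import env, camera, ticket gives the robot as it stands.
- The arm moves only by the shell command python3 -m crank 'ROWS'. ROWS is JSON, a list that holds one entry, the list of rows, each a list of 5 numbers: the closure, from -1 (fully open) to 1 (shut), then the shift along the tool's x, y, z in m, then the turn about the tool's z in units of 8 degrees (1.0 is 8 degrees). A call has exactly 5 rows; each row shifts and turns the commanded pose from where the row before left it, along the tool's axes as they then stand; what a row does not reach is not made up. A row lasts 1/8 s, in which the tool goes at most 62.5 mm and 10.7 degrees, less where a joint would pass 70% of its speed; a pose out of reach is approached as far as the arm can. A call is refused whole if a number of a shift passes 0.0625 or a number of a turn 1, either way. A call with a gripper value outside its range is refused whole. The fingers move at their own pace and stop on an object; the grip force is fixed at half the most. Time passes only in rows, so rows that do not move let the fingers close, or fill a call up. It gives the time, the measured TCP pose, the force and the opening at its end, in the units of the state.
- env.observe(): the state, without advancing time (a new reading comes with each control period).
- camera(name): name is "scene" or "top" or "wrist"; returns a dict with "img" (400x640x3 uint8, red, green, blue), "z_map" (400x640 float32, mm along the optical axis (not along the pixel's ray), 0 where there is no reading), "camera_matrix" (3x3 intrinsics, pixels), "origin" and "attitude" of the camera in the world. Camera axes: x right, y down, z forward; pixel columns grow to the right and rows downward; lengths in mm; the calibration is good to about 2 mm. A picture is of the moment at which its call begins.
- ticket.sign_off(): hands the job in, once; it reports no verdict.
The state is a dict: "t": time; "joints": joint angles; "qd": joint speeds; "joint_efforts": joint torques, N m; "tcp_pos": TCP position; "tool_rot": TCP orientation; "wrist_force": force on the tool from outside, world axes, zero at the start; "moment": the same for the moment, N m; "gripper_width": opening from 0.0 (shut) to 1.0 (fully open).
Only numpy, scipy, OpenCV 4.12 (cv2) and the standard library are available. Lean on these libraries where they do the work, as an engineer would, in place of code of your own. Each camera call takes 0.05 s, during which the arm holds its last target.

## Task

Feel the end float of the mortar-mixer shaft in its bearing block: with the clamp lever still up, draw the shaft out by its black knob until it rests against its outer stop, then push it in until it rests against its inner stop, leaning on each stop for about half a second with a light 5 to 10 N and never more than 20 N. Then set the shaft midway between the two stops you felt, let go of it, press the red-balled clamp lever fully down, and leave the things round about where they stand.

Things in the scene. Friction and masses are not known exactly. Their poses are not given: they have to be found in the camera images.
- bearing_block: Grey bearing block, fixed to the bench by a steel foot 125 x 110 x 12 mm. Origin: centre of the foot's underside. Its x axis lies along the shaft, away from the robot ('in' is +x, 'out' is -x); z up. Barrel of 60 mm diameter and 102 mm length with its caps, axis 78 mm above the bench; clamp fork on top, up to 129 mm high.
- knob_centre (a point): Centre of the black spool-shaped hand knob at the shaft's front end, on the shaft axis, 78 mm above the bench; 120 mm in front of the block's origin when joint shaft is 0. Waist 25 mm diameter, 31 mm long, between two flanges of 36 mm diameter, 5 mm thick. It slides with the steel shaft (16 mm diameter) along the block's x only.
- shaft (a joint): Slide of the shaft in m: positive pushed in, negative drawn out; starts within 1 mm of 0. Drag about 2 N; it stays where left. Shaft about 0.6 kg. The stops are hidden in the barrel: the float from stop to stop is 10 to 18 mm, its middle up to 4 mm either way from 0. The stops are spring-backed and give 0.1 to 0.2 mm per N, alike at both ends.
- clamp_lever (a joint): Clamp lever in rad: 0 is up (leaning 1.0 rad from the vertical to the block's -y side; starts at 0 to 0.1), 0.5 is fully down on its stop, arm nearly level. Pressed down near the ball it takes 2 to 6 N, most near the end where its cam bears on the shaft. It stays where left.
- lever_ball (a point): Centre of the red ball, 24 mm diameter, on the lever's end: a round arm of 10 mm diameter, 85 mm from pivot to ball centre. Pivot parallel to the block's x, at x 11, y 0, z 119 mm in the block's frame. The ball swings down and outward from y -72, z 165 mm (lever 0) to y -85, z 125 mm (lever 0.5).
- tape_roll: Bystander: roll of brown tape, 67 mm diameter, 24 mm high, origin under its centre.
- ring_mould: Bystander: grey ring mould, 75 mm diameter, 40 mm high, origin under its centre.
- screwdriver: Bystander: red-handled screwdriver, 188 mm long, lying, origin under its centre.
- log_book: Bystander: blue book, 214 x 155 x 16 mm, origin under its centre.
- brass_weight: Bystander: brass weight, 31 mm diameter, 42 mm high, origin under its centre.

How it is judged (in metres and radians):
On the way, in this order (a step that is already met when the one before it is completed fails the run):
1. with the lever up, the shaft is drawn out and rests against its outer stop with more than 2.5 N (contact force between thrust_collar and stop_out above 2.5 N and value of joint clamp_lever below 0.25 rad), for 0.2 s.
2. with the lever up, the shaft is pushed in and rests against its inner stop with more than 2.5 N (contact force between thrust_collar and stop_in above 2.5 N and value of joint clamp_lever below 0.25 rad), for 0.2 s.
3. the shaft stands midway between its stops, within 1.5 mm, let go of and with the lever still up (horizontal distance between thrust_collar and float_middle below 0.0015 m and contact force between the fingers and shaft below 0.1 N and value of joint clamp_lever below 0.25 rad), for 0.2 s.
4. the clamp lever is pressed fully down (value of joint clamp_lever above 0.44 rad), for 0.2 s.
At the end, for the whole second after the job is handed in: The shaft stands still midway between its two stops (within 1.5 mm of the middle of its float), the clamp lever is down (0.44 rad or more), and the robot has let go (horizontal distance between thrust_collar and float_middle below 0.0015 m and value of joint clamp_lever above 0.44 rad and linear speed of shaft below 0.005 m/s); the robot touches nothing.
It fails at once if the shaft is pressed against its outer stop with more than 20 N (contact force between thrust_collar and stop_out above 20 N).
It fails at once if the shaft is pressed against its inner stop with more than 20 N (contact force between thrust_collar and stop_in above 20 N).
It fails at once if a bystander is moved by more than 15 mm (distance of any of tape_roll, ring_mould, screwdriver, log_book, brass_weight from where it was at the start of the episode above 0.015 m).
It also fails if it takes over 56 s, if anything falls off the work surface, if the arm or the gripper's body presses on something with over 40 N, if the wrist force passes 120 N, or if a joint passes its speed limit or range.

## Working session

There is one attempt and no reset: what is moved stays moved. The work goes in short steps, Python scripts to look and compute and a shell command to move; the robot and the scene stay as the last step left them, time stands still between calls to the robot, and variables do not carry over. Pictures are saved under pics/ and viewed, and the job is handed in when it is done.

```bash
ls; mkdir -p pics; python3 - <<'E'
from workcell import env,camera,ticket
import cv2,numpy as np
s=env.observe();print(s)
for n in ("scene","top"):
    c=camera(n);cv2.imwrite(f"pics/{n}0.png",c["img"][:,:,::-1]);print(n,c["camera_matrix"],c["origin"],c["attitude"])
E
```

```text
pics
{'t': 0.0, 'joints': array([ 1.39909338e+00,  3.59348159e-01,  1.10118679e-02, -3.67435272e-04,
       -1.22410800e+00, -2.88059672e-01]), 'qd': array([0.00333404, 0.00187951, 0.00152484, 0.00175636, 0.00045753,
       0.00026824]), 'joint_efforts': array([-1.52482065e-03, -5.82712448e+01,  2.93063629e+01,  6.99763566e+00,
        6.81553240e-03, -1.59062547e-04]), 'tcp_pos': array([299.34145033, 604.41326796, 225.62417722]), 'tool_rot': array([ 3.13991445e+00, -1.37043216e-04, -4.59887642e-01]), 'wrist_force': array([-0.42046654, -0.22853587,  0.67191895]), 'moment': array([-0.06773823,  0.00396619, -0.00256658]), 'gripper_width': 0.997893219270649}
scene [[436.04353503   0.         325.41491039]
 [  0.         436.04353503 200.72335733]
 [  0.           0.           1.        ]] [  -62.67237286 -1157.62286929   757.99692391] [-2.03716750e+00 -6.18178509e-04 -5.12235180e-01]
top [[398.37674275   0.         317.23235308]
 [  0.         398.37674275 202.15546963]
 [  0.           0.           1.        ]] [ 321.75583547  -28.27570727 1233.19941349] [-2.93942790e+00  2.03338412e-03 -1.63942510e+00]
```

View pics/scene0.png

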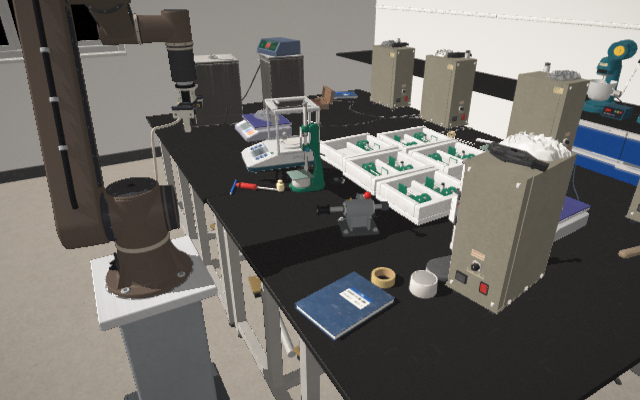

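View pics/top0.png

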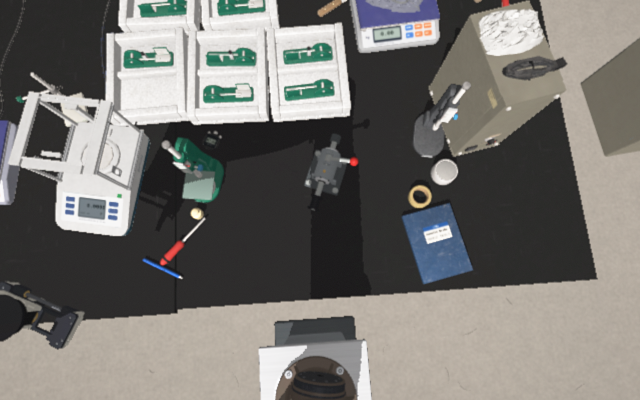

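The scene view shows the block near (360,212) and the top view shows it near (325,170). The knob is at about (313,200) and the red ball at (354,161) in the top view. Next I'll measure them.

```bash
cat > h.py <<'E'
from workcell import env,camera,ticket
import cv2,numpy as np
from scipy.spatial.transform import Rotation as Ro
def R(a): return Ro.from_euler('xyz',a).as_matrix()
def ray(c,u,v):
    d=R(c["attitude"])@np.linalg.inv(c["camera_matrix"])@np.array([u,v,1.]);return np.array(c["origin"],float),d
def plane(c,u,v,z):
    o,d=ray(c,u,v);return o+d*(z-o[2])/d[2]
def cloud(c):
    z=c["z_map"];v,u=np.mgrid[:z.shape[0],:z.shape[1]]
    p=np.stack([u,v,np.ones_like(u)],-1)@np.linalg.inv(c["camera_matrix"]).T*z[...,None]
    return p@R(c["attitude"]).T+np.array(c["origin"])
def red(c):
    h=cv2.cvtColor(c["img"],cv2.COLOR_RGB2HSV);return ((h[...,0]<8)|(h[...,0]>172))&(h[...,1]>150)&(h[...,2]>80)
E
python3 - <<'E'
from h import *
for n,(x0,x1,y0,y1) in {"scene":(300,400,170,250),"top":(280,380,120,220)}.items():
    c=camera(n);P=cloud(c)
    cv2.imwrite(f"pics/{n}1.png",cv2.resize(c["img"][y0:y1,x0:x1,::-1],None,fx=6,fy=6,interpolation=cv2.INTER_NEAREST)[:600])
    m=red(c);k,l,st,ce=cv2.connectedComponentsWithStats(m.astype(np.uint8))
    for i in range(1,k):
        if st[i,4]>8 and x0<ce[i][0]<x1 and y0<ce[i][1]<y1: print(n,ce[i],st[i],plane(c,*ce[i],165),np.median(P[l==i],0))
    if n=="top":
        sub=P[y0:y1,x0:x1]; 
        for r in range(40,100,4): print(y0+r,[int(a) for a in sub[r,20:80:4,2]])
E
```

```text
scene [367.125 194.9  ] [364 192   8   7  40] [ 647.77180087 -159.33753397  165.        ] [ 647.9862288  -159.59272885  164.67825946]
top [353.55555556 161.25396825] [350 157   8   9  63] [ 649.76716777 -150.42359208  165.        ] [ 649.26442131 -151.18924483  166.7114148 ]
160 [0, 2, -2, -2, 15, 96, 100, 124, 131, 135, 140, 150, 153, 170, 167]
164 [0, 1, 0, 1233, 18, 98, 109, 120, 102, 92, 50, 9, 0, 162, 164]
168 [1, -4, -3, 12, 85, 106, 105, 110, 98, 82, 8, 7, 0, 0, -2]
172 [0, 2, -2, 16, 95, 107, 116, 105, 93, 10, 16, 10, 0, 0, -1]
176 [2, 1, 11, 36, 97, 101, 104, 105, 90, 7, 11, -1, 0, 0, -2]
180 [-1, 3, 19, 9, 70, 86, 98, 94, 83, 10, 9, 0, 3, -4, -5]
184 [6, -4, 13, 6, 12, 82, 10, 12, 16, 12, 13, -1, 3, 1, -1]
188 [1, -3, -1, 4, 10, 84, 8, 9, 11, 11, 0, -2, 2, 3, 3]
192 [0, -3, -1, 0, 78, 85, 1, 8, 12, 13, -3, 1233, -3, -3, -2]
196 [1, 0, 0, 83, 96, -2, 2, -3, -2, -8, 2, 6, -2, 0, -4]
200 [1, -2, 0, 86, 91, 79, 1, -2, -3, 0, -1, 2, -1, 3, -4]
204 [0, -5, 0, 90, 89, 0, -2, -2, 0, -1, -3, 3, 4, -4, 0]
208 [1, 2, 73, 97, 93, -4, 1, 1233, -5, -4, 2, 0, -5, -1, -2]
212 [-1, 1, 1, -2, -2, -1, -1, 0, -2, -3, 1, 6, 0, -2, 1]
216 [-2, -1, -3, 0, 0, 0, -3, 0, 0, 1, 1, 2, 3, 0, -3]
```

View crops.

View pics/top1.png

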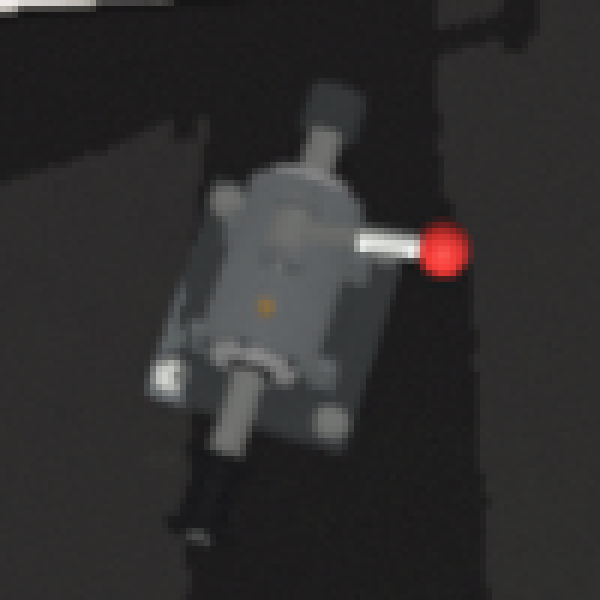

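View pics/scene1.png

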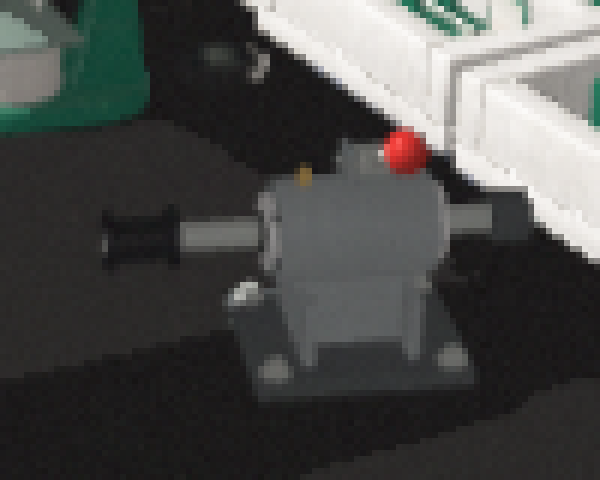

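```bash
python3 - <<'E'
from h import *
cs,ct=camera("scene"),camera("top")
o1,d1=ray(cs,367.1,194.9);o2,d2=ray(ct,353.55,161.25)
A=np.stack([d1,-d2],1);s=np.linalg.lstsq(A,o2-o1,rcond=None)[0];print("ball",o1+d1*s[0],o2+d2*s[1])
P=cloud(ct).reshape(-1,3)
# shaft/knob points
m=(P[:,2]>70)&(P[:,2]<100)&(P[:,0]<625)&(P[:,0]>480)&(abs(P[:,1]+70)<80)
q=P[m];print(len(q),q.min(0),q.max(0))
for x in range(490,625,8):
    k=q[(q[:,0]>=x)&(q[:,0]<x+8)]
    if len(k): print(x,len(k),k[:,1].min().round(),k[:,1].max().round(),np.median(k[:,1]).round(1),k[:,2].max().round())
# foot
m=(P[:,2]>6)&(P[:,2]<17)&(P[:,0]<720)&(P[:,0]>540)&(abs(P[:,1]+70)<110)
q=P[m].astype(np.float32);print(len(q),cv2.minAreaRect(q[:,:2].copy()))
E
```

```text
ball [ 653.0227893  -151.82485431  160.56008992] [ 651.33203203 -150.98706232  159.9451006 ]
280 [531.88641826 -90.69211991  70.93265841] [624.91558726 -13.7424882   99.70012521]
530 15 -43.0 -25.0 -36.9 95.0
538 27 -41.0 -14.0 -25.8 95.0
546 26 -44.0 -14.0 -32.3 92.0
554 23 -48.0 -24.0 -35.7 93.0
562 31 -57.0 -24.0 -42.2 99.0
570 25 -54.0 -25.0 -36.7 97.0
578 15 -52.0 -25.0 -45.9 89.0
586 16 -56.0 -41.0 -49.5 89.0
594 15 -59.0 -44.0 -53.0 88.0
602 14 -63.0 -48.0 -53.7 89.0
610 35 -87.0 -48.0 -66.5 96.0
618 38 -91.0 -49.0 -69.5 100.0
526 ((636.3004150390625, -70.29017639160156), (166.12901306152344, 168.20565795898438), 83.84770202636719)
```

```bash
python3 - <<'E'
from h import *
cs,ct=camera("scene"),camera("top")
T=lambda a,b:(280+a/6-.4,120+b/6-.4); S=lambda a,b:(300+a/6-.4,170+b/6-.4)
f=plane(ct,*T(236,410),78);r=plane(ct,*T(322,150),78);d=(r-f)[:2];print("top shaft",f,r,"yaw",np.arctan2(d[1],d[0]))
f2=plane(cs,*S(200,236),78);r2=plane(cs,*S(468,219),78);d=(r2-f2)[:2];print("scene shaft",f2,r2,"yaw",np.arctan2(d[1],d[0]))
k=plane(cs,*S(142,238),78);print("knob scene",k, plane(cs,*S(106,239),78),plane(cs,*S(178,237),78))
print("knob top",plane(ct,*T(207,498),78),plane(ct,*T(192,530),78),plane(ct,*T(224,460),78))
o1,d1=ray(cs,*S(142,238));o2,d2=ray(ct,*T(207,498))
A=np.stack([d1,-d2],1);s=np.linalg.lstsq(A,o2-o1,rcond=None)[0];print("knob tri",o1+d1*s[0],o2+d2*s[1])
# foot corners from top at z=12
for p in [(150,395),(348,447),(402,262)]: print("foot",plane(ct,*T(*p),12))
s=env.observe()
cw=camera("wrist");cv2.imwrite("pics/w0.png",cw["img"][:,:,::-1]);print(cw["origin"],cw["attitude"],R(s["tool_rot"]).T@(np.array(cw["origin"])-s["tcp_pos"]))
print((R(s["tool_rot"]).T@R(cw["attitude"])).round(3))
E
```

```text
top shaft [600.97322616 -50.19772937  78.        ] [ 733.54000113 -103.24800881   78.        ] yaw -0.3806596376263651
scene shaft [591.75550529 -45.91748378  78.        ] [ 734.02449086 -102.11710728   78.        ] yaw -0.37620913053690064
knob scene [562.40706325 -32.1951583   78.        ] [544.37125857 -23.44590106  78.        ] [580.46990699 -40.95753232  78.        ]
knob top [557.43496661 -32.82914359  78.        ] [541.91587097 -24.39186511  78.        ] [576.00207287 -42.50734681  78.        ]
knob tri [561.14014577 -34.47618685  79.37822482] [557.31435226 -32.82681326  78.59120052]
foot [628.14575988  -6.87824247  12.        ]
foot [ 592.99984753 -108.57454595   12.        ]
foot [ 691.60943582 -145.18866159   12.        ]
[365.19322453 572.00835064 384.82188344] [ 2.86381141e+00 -2.38507921e-04 -2.03131929e+00] [  73.39353863    0.29214124 -158.38071375]
[[-0.001 -0.962 -0.274]
 [ 1.    -0.001 -0.   ]
 [-0.    -0.274  0.962]]
```

View pics/w0.png

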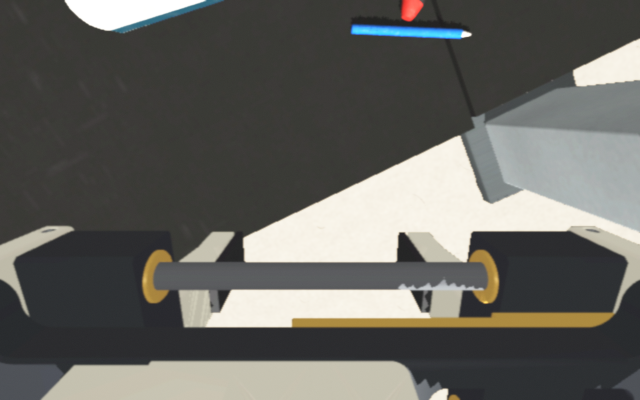

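```bash
python3 - <<'E'
from h import *
ct=camera("top");P=cloud(ct).reshape(-1,3);P=P[np.isfinite(P).all(1)&(ct["z_map"].ravel()>0)]
cs=camera("scene");Q=cloud(cs).reshape(-1,3)[cs["z_map"].ravel()>0];P=np.vstack([P,Q])
a=np.array([299,605.]);b=np.array([559.5,-33]);u=(b-a)/np.linalg.norm(b-a);n=np.array([-u[1],u[0]])
r=P[:,:2]-a;s=r@u;w=r@n
for t in range(100,760,40):
    k=(s>t-20)&(s<t+20)&(abs(w)<140)&(P[:,2]<700)&(P[:,2]>-50);print(t,(a+u*t).round(),np.sort(P[k,2])[-4:].round())
# tool frame displacement
o=env.observe();Rt=R(o["tool_rot"]);Rt2=R([np.pi,0,-.378])
print(Rt2.T@(np.array([559.5,-33,150])-o["tcp_pos"]), "turn units", (-.378-o["tool_rot"][2])/np.radians(8))
print(Rt.T@(np.array([559.5,-33,150])-o["tcp_pos"]))
E
```

```text
100 [337. 512.] [337. 338. 338. 338.]
140 [352. 475.] [11. 11. 12. 16.]
180 [367. 438.] [21. 22. 22. 23.]
220 [382. 401.] [27. 27. 27. 27.]
260 [397. 364.] [27. 27. 27. 28.]
300 [412. 327.] [20. 21. 21. 24.]
340 [428. 290.] [44. 45. 46. 46.]
380 [443. 253.] [31. 34. 35. 42.]
420 [458. 216.] [6. 7. 7. 7.]
460 [473. 179.] [7. 7. 7. 8.]
500 [488. 142.] [6. 6. 6. 7.]
540 [503. 105.] [7. 7. 7. 8.]
580 [518.  68.] [7. 7. 7. 7.]
620 [533.  31.] [6. 7. 7. 8.]
660 [548.  -6.] [96. 96. 97. 97.]
700 [564. -43.] [97. 98. 99. 99.]
740 [579. -80.] [117. 117. 117. 119.]
[477.02702593 496.90957231  76.57027413] turn units 0.5856960957311863
[516.02669441 456.2846885   76.53526706]
```

```bash
python3 -m crank '[[[-1,0,0,0,-0.586],[-1,0.04,0.04,0,0],[-1,0.04,0.04,0,0],[-1,0.04,0.04,0,0],[-1,0.04,0.04,0,0]]]'
python3 -m crank '[[[-1,0.04,0.04,0,0],[-1,0.04,0.04,0,0],[-1,0.04,0.04,0,0],[-1,0.04,0.04,0,0],[-1,0.04,0.04,0,0]]]'
```

```text
t: 1.18
tcp_pos: [389.7, 395.5, 226.8]
tool_rot: [-3.141, -0.0, -0.378]
wrist_force: [0.8, 0.7, 0.1]
gripper_width: 1.002
t: 1.8
tcp_pos: [501.8, 135.8, 227.0]
tool_rot: [-3.141, -0.001, -0.378]
wrist_force: [1.2, -0.6, -0.2]
gripper_width: 1.002
```

```bash
python3 - <<'E'
from h import *
c=camera("wrist");cv2.imwrite("pics/w1.png",c["img"][:,:,::-1])
o=env.observe();print(o)
print(R(o["tool_rot"]).T@(np.array([559.5,-33,150])-o["tcp_pos"]))
E
```

```text
{'t': 1.85, 'joints': array([ 0.63384658,  0.10214394, -0.32628898,  0.00123279, -1.14294728,
        0.55660447]), 'qd': array([ 0.08400035, -0.00411284, -0.0113273 , -0.01437049,  0.00101817,
       -0.15648539]), 'joint_efforts': array([  0.9032844 , -38.59296799,  27.98142135,   5.81247792,
         0.41578026,  -0.71825992]), 'tcp_pos': array([502.95926297, 131.12291926, 226.8380415 ]), 'tool_rot': array([ 3.14050425e+00, -6.43490516e-04, -3.79833103e-01]), 'wrist_force': array([ 2.17107821, -4.4855143 ,  0.88508929]), 'moment': array([-0.63954902, -0.26069209,  0.00768722]), 'gripper_width': 1.0011672363691733}
[113.3125261  131.37816765  77.0540115 ]
```

View pics/w1.png

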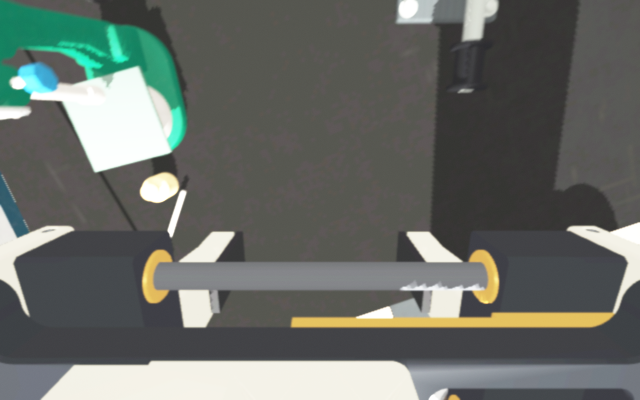

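```bash
python3 -m crank '[[[-1,0.02,0.044,0,0],[-1,0.02,0.044,0,0],[-1,0.02,0.043,0,0],[-1,0,0,0.02,0],[-1,0,0,0,0]]]'
python3 - <<'E'
from h import *
c=camera("wrist");cv2.imwrite("pics/w2.png",c["img"][:,:,::-1])
cv2.imwrite("pics/w2z.png",cv2.resize(c["img"][0:200,230:430,::-1],None,fx=3,fy=3,interpolation=cv2.INTER_NEAREST))
np.savez("w2.npz",**{k:np.array(v) for k,v in c.items()})
o=env.observe();print(o["t"],o["tcp_pos"],o["tool_rot"],o["wrist_force"])
E
```

```text
t: 2.48
tcp_pos: [507.8, -7.2, 205.6]
tool_rot: [3.14, 0.002, -0.379]
wrist_force: [0.5, 0.2, 0.1]
gripper_width: 0.999
2.525 [508.43656407  -6.68319931 206.5132242 ] [ 3.14083817e+00  6.54481630e-04 -3.78293313e-01] [ 1.6165791   0.29320203 -0.26544434]
```

View pics/w2.png

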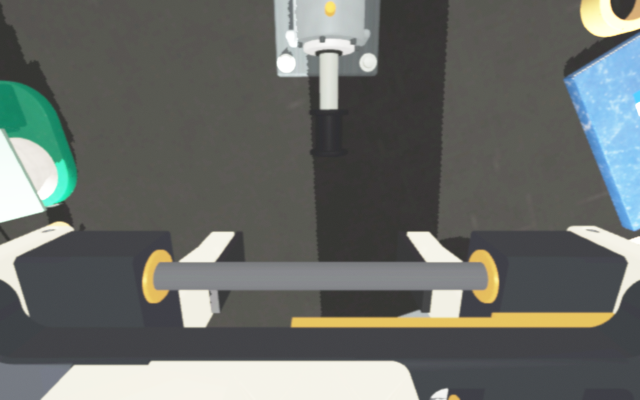

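View pics/w2z.png

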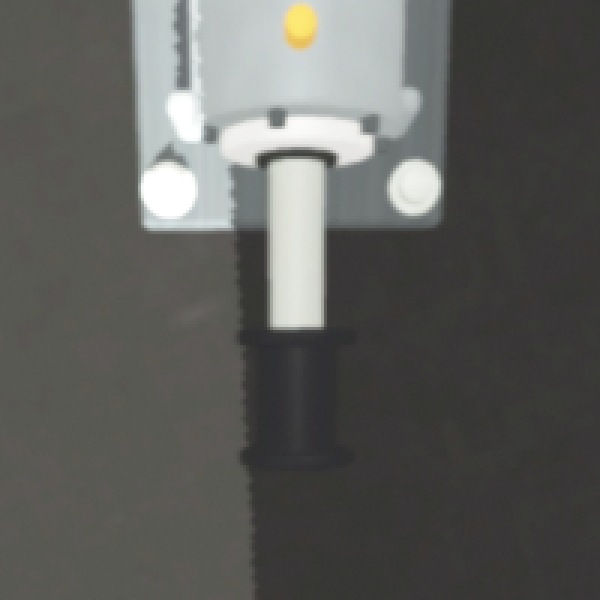

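```bash
python3 - <<'E'
from h import *
c=dict(np.load("w2.npz"));o=env.observe()
for p in [(297,338),(297,457),(297,240),(292,230)]:
    z=12 if p[1]==230 else 78
    w=plane(c,230+p[0]/3-.3,p[1]/3-.3,z);print(p,w,(R(o["tool_rot"]).T@(w-o["tcp_pos"])).round(1))
E
```

```text
(297, 338) [573.03974847 -42.13049796  78.        ] [ 73.2   9.  128.5]
(297, 457) [539.35195291 -28.97724363  78.        ] [ 37.    9.2 128.5]
(297, 240) [599.05865512 -52.28946772  78.        ] [101.1   8.8 128.5]
(292, 230) [608.17750654 -55.92988004  12.        ] [111.    8.8 194.4]
```

```bash
python3 -m crank '[[[-1,0.028,0.0045,0,0],[-1,0.0275,0.0045,0,0],[-1,0,0,0.04,0],[-1,0,0,0.04,0],[-1,0,0,0,0]]]'
python3 - <<'E'
from h import *
c=camera("wrist");cv2.imwrite("pics/w3.png",c["img"][:,:,::-1])
o=env.observe();print(o["t"],o["tcp_pos"],o["tool_rot"],o["wrist_force"])
E
```

```text
t: 3.15
tcp_pos: [555.4, -35.0, 124.7]
tool_rot: [3.139, 0.004, -0.377]
wrist_force: [0.5, 0.7, 0.4]
gripper_width: 1.002
3.2 [557.01771962 -34.8688934  126.86142736] [ 3.14018878e+00  9.62683604e-04 -3.76505402e-01] [-0.0375659  -0.54411432  1.46204301]
```

View pics/w3.png

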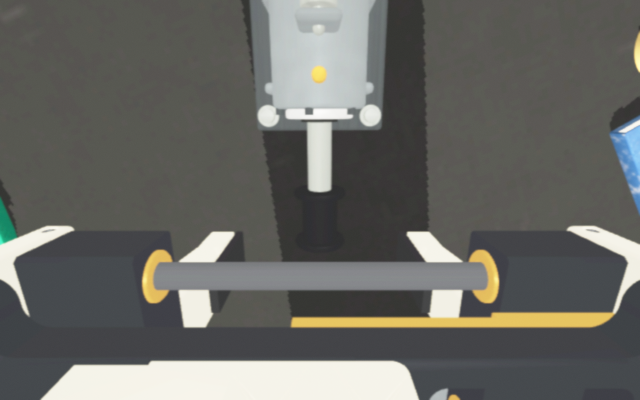

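```bash
python3 - <<'E'
from h import *
c=camera("wrist");o=env.observe()
print(o["tcp_pos"])
for p in [(319.5,192),(319.5,242)]:
    w=plane(c,*p,78);print(w,(R(o["tool_rot"]).T@(w-o["tcp_pos"])).round(1))
E
python3 -m crank '[[[-1,0,0,0.033,0],[-1,0,0,0.034,0],[-1,0,0,0,0],[-1,0,0,0,0],[-1,0,0,0,0]]]'
python3 - <<'E'
from h import *
c=camera("wrist");cv2.imwrite("pics/w4.png",c["img"][:,:,::-1])
o=env.observe();print(o["t"],o["tcp_pos"],o["tool_rot"],o["wrist_force"])
E
```

```text
[557.97629874 -34.77767235 128.0816006 ]
[574.77787589 -41.73565366  78.        ] [18.1  0.3 50.1]
[538.80583908 -27.45863921  78.        ] [-20.6   0.2  50.1]
t: 3.88
tcp_pos: [558.4, -35.0, 61.7]
tool_rot: [-3.14, -0.003, -0.377]
wrist_force: [-0.7, 0.1, -0.6]
gripper_width: 1.0
3.925 [558.10460295 -35.04468167  61.34371741] [-3.13999726e+00 -2.42417519e-03 -3.77718526e-01] [ 0.16456161 -0.67156625 -0.47908327]
```

View pics/w4.png

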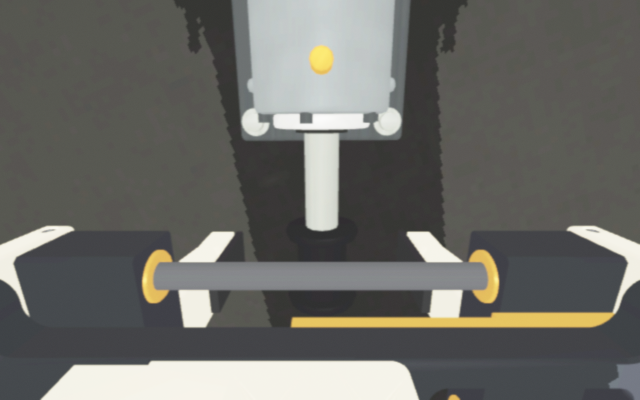

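```bash
python3 -m crank '[[[-1,-0.001,0,0.002,0],[1,0,0,0,0],[1,0,0,0,0],[1,0,0,0,0],[1,0,0,0,0]]]'
python3 -m crank '[[[1,0,0,0,0],[1,0,0,0,0],[1,0,0,0,0],[1,0,0,0,0],[1,0,0,0,0]]]'
cat >> h.py <<'E'
def rep(n=5):
    u=np.array([np.cos(-.378),np.sin(-.378)]);F=[];X=[]
    for i in range(n):
        o=env.observe();F.append(o["wrist_force"][:2]@u);X.append(o["tcp_pos"][:2]@u)
        camera("wrist")
    print("t",o["t"].__round__(2),"Fx",np.mean(F).round(2),np.round(F,1),"X",np.mean(X).round(2),np.round(X,2),"g",round(o["gripper_width"],3))
E
python3 -c "
from h import *
rep();o=env.observe();print(o['wrist_force'],o['tcp_pos'])"
```

```text
t: 4.55
tcp_pos: [556.0, -35.0, 57.5]
tool_rot: [3.142, 0.0, -0.378]
wrist_force: [0.0, 0.0, -0.7]
gripper_width: 0.61
t: 5.18
tcp_pos: [556.0, -34.9, 57.6]
tool_rot: [-3.142, -0.0, -0.378]
wrist_force: [0.6, 0.1, 0.5]
gripper_width: 0.275
t 5.38 Fx 0.02 [ 0.5 -0.2 -0.4  0.7 -0.6] X 529.68 [529.68 529.67 529.69 529.69 529.69] g 0.277
[ 0.33840927 -0.05665629 -0.21842917] [556.04171858 -34.93111088  57.55857489]
```

```bash
python3 -m crank '[[[1,-0.0003,0,0,0],[1,-0.0003,0,0,0],[1,-0.0002,0,0,0],[1,-0.0002,0,0,0],[1,0,0,0,0]]]'
python3 -c "
from h import *
rep(3)"
```

```text
t: 6.05
tcp_pos: [555.1, -34.6, 57.6]
tool_rot: [-3.142, -0.0, -0.378]
wrist_force: [1.5, -0.8, -1.6]
gripper_width: 0.272
t 6.15 Fx 2.07 [1.7 2.2 2.3] X 528.7 [528.7 528.7 528.7] g 0.277
```

Drag only (2 N). Continuing.

```bash
python3 -m crank '[[[1,-0.0003,0,0,0],[1,-0.0003,0,0,0],[1,-0.0002,0,0,0],[1,-0.0002,0,0,0],[1,0,0,0,0]]]'
python3 -c "
from h import *
rep(2)"
python3 -m crank '[[[1,-0.0003,0,0,0],[1,-0.0003,0,0,0],[1,-0.0002,0,0,0],[1,-0.0002,0,0,0],[1,0,0,0,0]]]'
python3 -c "
from h import *
rep(2)"
```

```text
t: 6.82
tcp_pos: [554.2, -34.2, 57.6]
tool_rot: [-3.142, 0.0, -0.378]
wrist_force: [2.3, -0.3, -2.2]
gripper_width: 0.276
t 6.88 Fx 1.86 [2.3 1.5] X 527.65 [527.64 527.65] g 0.276
t: 7.55
tcp_pos: [553.2, -33.9, 57.6]
tool_rot: [3.142, 0.0, -0.378]
wrist_force: [1.9, -1.1, -1.2]
gripper_width: 0.276
t 7.6 Fx 1.98 [2.2 1.8] X 526.64 [526.64 526.65] g 0.278
```

```bash
python3 -m crank '[[[1,-0.0003,0,0,0],[1,-0.0003,0,0,0],[1,-0.0003,0,0,0],[1,-0.0003,0,0,0],[1,0,0,0,0]]]'
python3 -c "
from h import *
rep(2)"
```

```text
t: 8.28
tcp_pos: [552.1, -33.4, 57.6]
tool_rot: [3.142, 0.0, -0.378]
wrist_force: [1.6, -0.9, -1.1]
gripper_width: 0.274
t 8.32 Fx 1.67 [1.9 1.5] X 525.42 [525.41 525.43] g 0.279
```

```bash
python3 -m crank '[[[1,-0.0003,0,0,0],[1,-0.0003,0,0,0],[1,-0.0003,0,0,0],[1,-0.0003,0,0,0],[1,0,0,0,0]]]' | grep -v rot
```

```text
t: 9.0
tcp_pos: [551.0, -33.0, 57.6]
wrist_force: [2.1, -0.8, -1.5]
gripper_width: 0.279
```

```bash
python3 -m crank '[[[1,-0.0003,0,0,0],[1,-0.0003,0,0,0],[1,-0.0003,0,0,0],[1,-0.0003,0,0,0],[1,0,0,0,0]]]' | grep -v rot
```

```text
t: 9.62
tcp_pos: [549.8, -32.5, 57.6]
wrist_force: [1.8, -0.0, -1.6]
gripper_width: 0.281
```

```bash
python3 -m crank '[[[1,-0.0003,0,0,0],[1,-0.0003,0,0,0],[1,-0.0003,0,0,0],[1,-0.0003,0,0,0],[1,0,0,0,0]]]' | grep -v rot
```

```text
t: 10.25
tcp_pos: [548.7, -32.1, 57.5]
wrist_force: [2.4, -0.6, -0.8]
gripper_width: 0.277
```

```bash
python3 -m crank '[[[1,-0.0003,0,0,0],[1,-0.0003,0,0,0],[1,-0.0003,0,0,0],[1,-0.0003,0,0,0],[1,0,0,0,0]]]' | grep -v rot
```

```text
t: 10.88
tcp_pos: [547.6, -31.6, 57.6]
wrist_force: [1.6, -1.3, -1.7]
gripper_width: 0.274
```

```bash
python3 -m crank '[[[1,-0.0003,0,0,0],[1,-0.0003,0,0,0],[1,-0.0003,0,0,0],[1,-0.0003,0,0,0],[1,0,0,0,0]]]' | grep -v rot
```

```text
t: 11.5
tcp_pos: [546.5, -31.2, 57.6]
wrist_force: [1.4, -1.4, -0.5]
gripper_width: 0.275
```

```bash
python3 -m crank '[[[1,-0.0003,0,0,0],[1,-0.0003,0,0,0],[1,-0.0003,0,0,0],[1,-0.0003,0,0,0],[1,0,0,0,0]]]' | grep -v rot
```

```text
t: 12.12
tcp_pos: [545.4, -30.7, 57.6]
wrist_force: [1.7, -1.5, -1.1]
gripper_width: 0.272
```

```bash
python3 -m crank '[[[1,-0.0003,0,0,0],[1,-0.0003,0,0,0],[1,-0.0003,0,0,0],[1,-0.0003,0,0,0],[1,0,0,0,0]]]' | grep -v rot
python3 -c "
from h import *
rep(2)"
```

```text
t: 12.75
tcp_pos: [544.3, -30.3, 57.6]
wrist_force: [1.3, -1.7, -1.6]
gripper_width: 0.276
t 12.8 Fx 2.38 [1.8 3. ] X 517.1 [517.1 517.1] g 0.277
```

```bash
python3 -m crank '[[[1,-0.0003,0,0,0],[1,-0.0003,0,0,0],[1,-0.0003,0,0,0],[1,0,0,0,0],[1,0,0,0,0]]]' | grep -v rot
python3 -c "
from h import *
rep(2);cv2.imwrite('pics/w5.png',camera('wrist')['img'][:,:,::-1])"
```

```text
t: 13.48
tcp_pos: [543.9, -30.1, 57.6]
wrist_force: [3.5, -4.3, -2.5]
gripper_width: 0.275
t 13.53 Fx 5.25 [4.8 5.7] X 516.56 [516.57 516.55] g 0.278
```

View pics/w5.png

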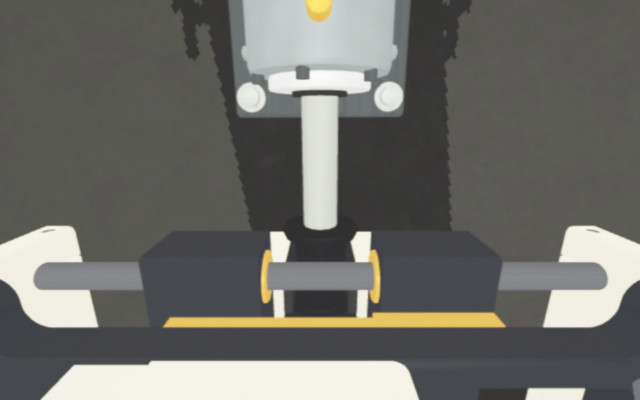

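```bash
python3 -m crank '[[[1,-0.0003,0,0,0],[1,-0.0003,0,0,0],[1,0,0,0,0],[1,0,0,0,0],[1,0,0,0,0]]]' | grep -v rot
python3 -c "
from h import *
rep(5)"
```

```text
t: 14.25
tcp_pos: [543.6, -30.0, 57.6]
wrist_force: [5.2, -5.4, -4.6]
gripper_width: 0.274
t 14.45 Fx 7.05 [6.9 7.1 6.9 7.2 7.2] X 516.3 [516.3  516.29 516.29 516.29 516.31] g 0.277
```

```bash
python3 -m crank '[[[1,-0.0003,0,0,0],[1,-0.0003,0,0,0],[1,0,0,0,0],[1,0,0,0,0],[1,0,0,0,0]]]' | grep -v rot
python3 -c "
from h import *
rep(6)"
```

```text
t: 15.12
tcp_pos: [543.4, -29.9, 57.6]
wrist_force: [6.0, -6.7, -6.9]
gripper_width: 0.271
t 15.38 Fx 8.78 [8.  8.7 8.9 8.4 9.1 9.6] X 516.03 [516.04 516.04 516.01 516.02 516.04 516.04] g 0.275
```

```bash
python3 -m crank '[[[1,0.002,0,0,0],[1,0.002,0,0,0],[1,0.002,0,0,0],[1,0.002,0,0,0],[1,0.002,0,0,0]]]' | grep -v rot
python3 -c "
from h import *
rep(3)"
```

```text
t: 16.05
tcp_pos: [551.6, -33.2, 57.6]
wrist_force: [-1.9, 1.1, 1.1]
gripper_width: 0.276
t 16.15 Fx -1.57 [-2.2 -1.  -1.5] X 525.1 [524.93 525.2  525.18] g 0.275
```

```bash
python3 -m crank '[[[1,0.0012,0,0,0],[1,0.0012,0,0,0],[1,0.0012,0,0,0],[1,0.0012,0,0,0],[1,0,0,0,0]]]' | grep -v rot
python3 -c "
from h import *
rep(2)"
```

```text
t: 16.82
tcp_pos: [556.3, -35.0, 57.6]
wrist_force: [-0.9, 1.1, 0.3]
gripper_width: 0.276
t 16.88 Fx -1.2 [-1.3 -1.1] X 529.97 [529.97 529.97] g 0.277
```

```bash
python3 -m crank '[[[1,0.0003,0,0,0],[1,0.0003,0,0,0],[1,0.0003,0,0,0],[1,0.0003,0,0,0],[1,0,0,0,0]]]' | grep -v rot
python3 -c "
from h import *
rep(2)"
```

```text
t: 17.55
tcp_pos: [557.3, -35.4, 57.6]
wrist_force: [-1.2, 2.7, 1.0]
gripper_width: 0.276
t 17.6 Fx -1.67 [-2.1 -1.2] X 531.02 [531.02 531.02] g 0.277
```

```bash
python3 -m crank '[[[1,0.0003,0,0,0],[1,0.0003,0,0,0],[1,0.0003,0,0,0],[1,0.0003,0,0,0],[1,0,0,0,0]]]' | grep -v rot
python3 -c "
from h import *
rep(2)"
```

```text
t: 18.27
tcp_pos: [558.4, -35.9, 57.6]
wrist_force: [-0.7, 1.8, 0.3]
gripper_width: 0.274
t 18.32 Fx -1.56 [-1.3 -1.8] X 532.23 [532.24 532.22] g 0.277
```

```bash
python3 -m crank '[[[1,0.0003,0,0,0],[1,0.0003,0,0,0],[1,0.0003,0,0,0],[1,0.0003,0,0,0],[1,0,0,0,0]]]' | grep -v rot
python3 -c "
from h import *
rep(2)"
```

```text
t: 19.0
tcp_pos: [559.5, -36.3, 57.5]
wrist_force: [-1.4, 1.5, -0.2]
gripper_width: 0.277
t 19.05 Fx -1.59 [-1.9 -1.3] X 533.42 [533.42 533.42] g 0.278
```

```bash
python3 -m crank '[[[1,0.0003,0,0,0],[1,0.0003,0,0,0],[1,0.0003,0,0,0],[1,0.0003,0,0,0],[1,0,0,0,0]]]' | grep -v rot
python3 -c "
from h import *
rep(2)"
```

```text
t: 19.73
tcp_pos: [560.6, -36.8, 57.6]
wrist_force: [-1.0, 2.1, 0.0]
gripper_width: 0.273
t 19.77 Fx -1.59 [-1.7 -1.5] X 534.62 [534.62 534.63] g 0.276
```

```bash
python3 -m crank '[[[1,0.0003,0,0,0],[1,0.0003,0,0,0],[1,0.0003,0,0,0],[1,0.0003,0,0,0],[1,0,0,0,0]]]' | grep -v rot
python3 -c "
from h import *
rep(2)"
```

```text
t: 20.45
tcp_pos: [561.3, -37.1, 57.6]
wrist_force: [-3.5, 4.8, 2.7]
gripper_width: 0.273
t 20.5 Fx -4.94 [-5.  -4.9] X 535.34 [535.34 535.35] g 0.275
```

```bash
python3 -m crank '[[[1,0.0003,0,0,0],[1,0.0003,0,0,0],[1,0.0003,0,0,0],[1,0.0003,0,0,0],[1,0,0,0,0]]]' | grep -v rot
python3 -c "
from h import *
rep(6)"
```

```text
t: 21.18
tcp_pos: [561.8, -37.2, 57.5]
wrist_force: [-6.2, 7.3, 4.2]
gripper_width: 0.279
t 21.43 Fx -8.68 [-8.5 -8.5 -9.4 -8.4 -8.5 -8.8] X 535.85 [535.85 535.84 535.83 535.84 535.88 535.86] g 0.273
```

```bash
python3 -m crank '[[[1,-0.003,0,0,0],[1,-0.003,0,0,0],[1,-0.003,0,0,0],[1,-0.002,0,0,0],[1,0,0,0,0]]]' | grep -v rot
python3 -c "
from h import *
rep(3)"
```

```text
t: 22.1
tcp_pos: [552.4, -33.5, 57.6]
wrist_force: [2.2, 0.6, -1.8]
gripper_width: 0.277
t 22.2 Fx 0.81 [ 1.9  1.2 -0.7] X 525.78 [525.78 525.78 525.78] g 0.276
```

```bash
python3 -m crank '[[[-1,0,0,0,0],[-1,0,0,0,0],[-1,0,0,0,0],[-1,0,0,0,0],[-1,0,0,0,0]]]' | grep -v rot
python3 -m crank '[[[-1,0,0,0,0],[-1,0,0,0,0],[-1,0,0,0,0],[-1,0,0,0,0],[-1,0,0,0,0]]]' | grep -v rot
python3 -c "
from h import *
rep(2);cv2.imwrite('pics/w6.png',camera('wrist')['img'][:,:,::-1])"
```

```text
t: 22.88
tcp_pos: [552.6, -33.6, 57.6]
wrist_force: [0.9, 0.4, 0.4]
gripper_width: 0.785
t: 23.5
tcp_pos: [552.6, -33.6, 57.6]
wrist_force: [1.4, 0.7, -0.7]
gripper_width: 0.998
t 23.55 Fx 0.59 [1.  0.2] X 525.99 [525.97 526.01] g 1.001
```

View pics/w6.png

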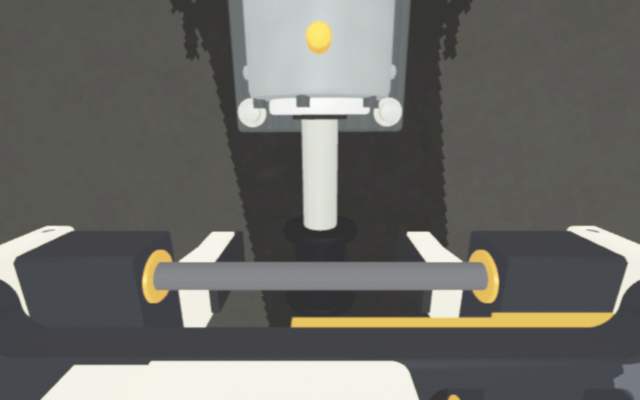

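```bash
python3 -m crank '[[[-1,0,0,-0.03,0],[-1,0,0,-0.04,0],[-1,0,0,-0.04,0],[-1,0,0,-0.04,0],[-1,0,0,-0.02,0]]]' | grep -v rot
python3 -m crank '[[[1,0.02,0.02,0,0],[1,0.02,0.02,0,0],[1,0.02,0.02,0,0],[1,0.01,0.018,0,0],[1,0,0,0,0]]]' | grep -v rot
python3 - <<'E'
from h import *
c=camera("wrist");cv2.imwrite("pics/w7.png",c["img"][:,:,::-1]);P=cloud(c)
o=env.observe();print(o["t"],o["tcp_pos"],o["tool_rot"])
m=red(c).astype(np.uint8);k,l,st,ce=cv2.connectedComponentsWithStats(m)
for i in range(1,k):
    if st[i,4]>60: print(ce[i],st[i],np.median(P[l==i],0), [(R(o["tool_rot"]).T@(plane(c,*ce[i],z)-o["tcp_pos"])).round(1) for z in (160,165)])
E
```

```text
t: 24.28
tcp_pos: [553.4, -33.5, 230.2]
wrist_force: [0.6, 0.5, -0.7]
gripper_width: 1.002
t: 24.9
tcp_pos: [588.5, -133.1, 227.1]
wrist_force: [0.1, -0.7, -0.5]
gripper_width: 0.49
24.95 [ 588.45906753 -132.40938208  227.29526282] [ 3.14152364e+00  5.47658804e-04 -3.79329056e-01]
[313.09110629 124.35574837] [297 107  33  35 922] [ 651.14225271 -152.9187666   168.29062156] [array([65.6, -4.2, 67.3]), array([65.8, -4.1, 62.3])]
```

View pics/w7.png

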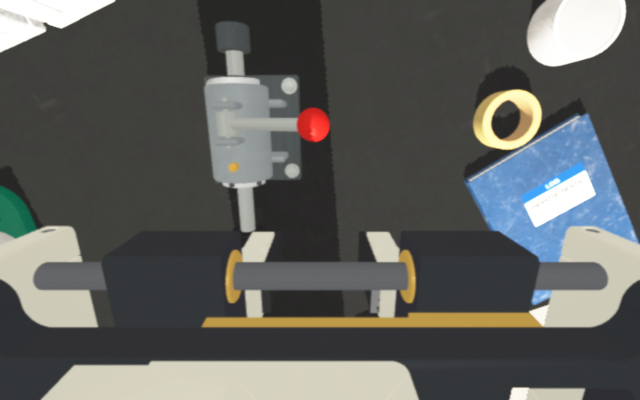

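```bash
python3 -m crank '[[[1,0.033,0,0,0],[1,0.033,0.001,0,0],[1,0,0,0,0],[1,0,0,0,0],[1,0,0,0.02,0]]]' | grep -v rot
python3 -m crank '[[[1,0,0,0.02,0],[1,0,0,0,0],[1,0,0,0,0],[1,0,0,0,0],[1,0,0,0,0]]]' | grep -v rot
python3 -c "
from h import *
rep(1);o=env.observe();print(o['tcp_pos']);cv2.imwrite('pics/w8.png',camera('wrist')['img'][:,:,::-1]);c=camera('scene');cv2.imwrite('pics/s8.png',cv2.resize(c['img'][120:250,280:440,::-1],None,fx=4,fy=4))"
```

```text
t: 25.58
tcp_pos: [650.2, -156.6, 209.5]
wrist_force: [0.8, -0.0, -0.1]
gripper_width: 0.005
t: 26.2
tcp_pos: [650.1, -157.2, 188.3]
wrist_force: [0.2, 0.3, -0.1]
gripper_width: 0.004
t 26.2 Fx 0.06 [0.1] X 662.2 [662.2] g 0.004
[ 650.01199423 -157.18761647  188.17123284]
```

View pics/s8.png

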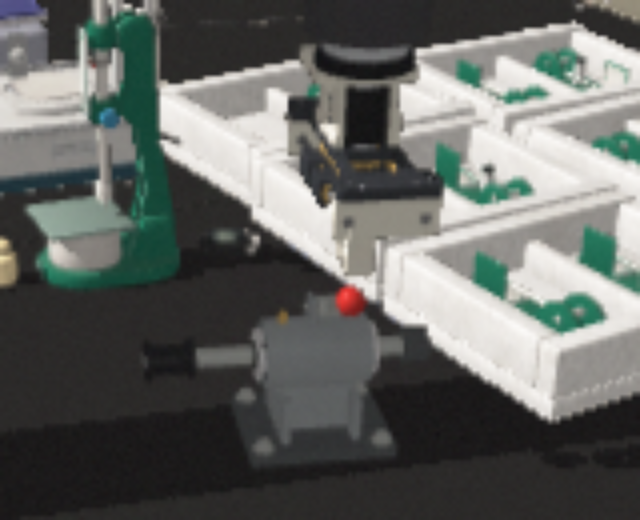

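View pics/w8.png

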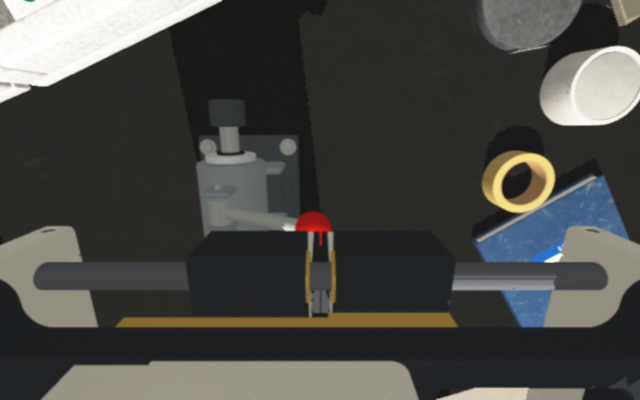

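```bash
python3 -m crank '[[[1,0,0,0.006,0],[1,0,0,0.006,0],[1,0,0.001,0.005,0],[1,0,0.001,0.005,0],[1,0,0,0,0]]]' | grep -v rot
python3 -c "
from h import *
o=env.observe();print(o['wrist_force']);c=camera('scene');cv2.imwrite('pics/s9.png',cv2.resize(c['img'][120:250,280:440,::-1],None,fx=4,fy=4))"
```

```text
t: 26.98
tcp_pos: [648.9, -159.1, 165.0]
wrist_force: [0.1, 0.1, 0.2]
gripper_width: 0.009
[0.12360189 0.09563887 0.24650979]
```

View pics/s9.png

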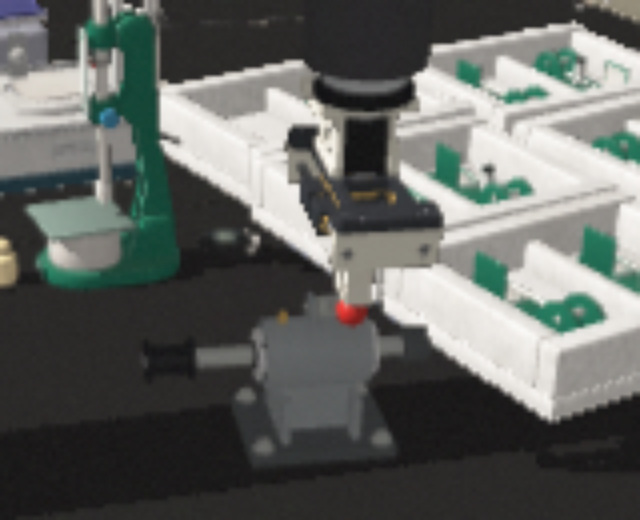

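```bash
python3 -m crank '[[[1,0,0.0005,0.003,0],[1,0,0.0005,0.003,0],[1,0,0.0005,0.003,0],[1,0,0.0005,0.003,0],[1,0,0,0,0]]]' | grep -v rot
python3 -c "
from h import *
o=env.observe();print(o['wrist_force']);c=camera('scene');cv2.imwrite('pics/s10.png',cv2.resize(c['img'][120:250,280:440,::-1],None,fx=4,fy=4))
c=camera('top');cv2.imwrite('pics/t10.png',cv2.resize(c['img'][120:220,280:400,::-1],None,fx=5,fy=5))
c=camera('wrist');cv2.imwrite('pics/w10.png',c['img'][...,::-1])"
```

```text
t: 27.65
tcp_pos: [648.2, -160.8, 153.1]
wrist_force: [0.4, -0.2, -0.1]
gripper_width: 0.006
[ 0.35975829 -0.249054   -0.07874651]
```

View pics/s10.png

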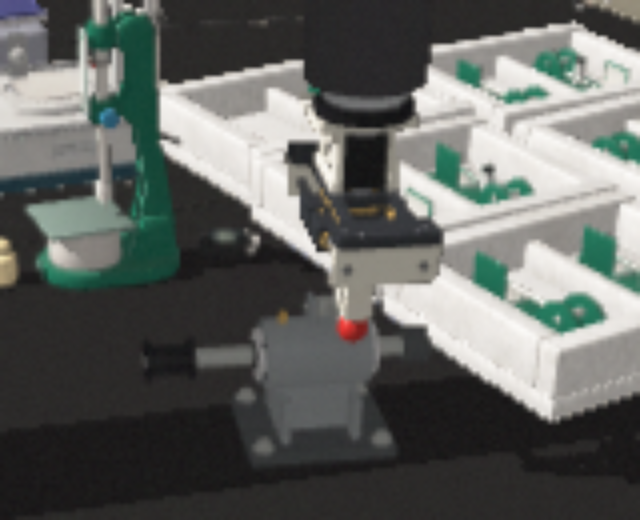

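View pics/w10.png

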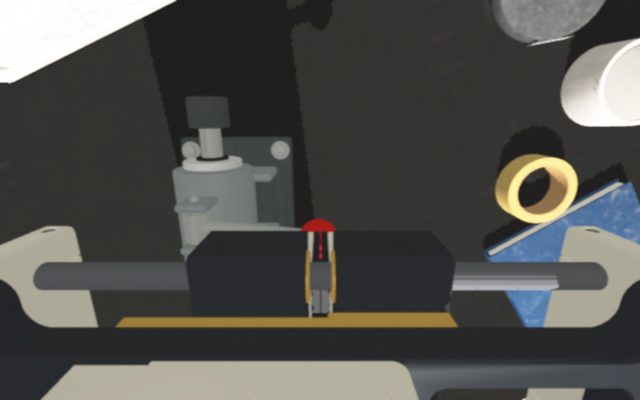

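```bash
python3 -m crank '[[[1,0,0.0005,0.003,0],[1,0,0.0005,0.003,0],[1,0,0,0.003,0],[1,0,0,0.003,0],[1,0,0,0,0]]]' | grep -v rot
python3 -m crank '[[[1,0,0,0.001,0],[1,0,0,0.001,0],[1,0,0,0.001,0],[1,0,0,0,0],[1,0,0,0,0]]]' | grep -v rot
```

```text
t: 28.42
tcp_pos: [647.9, -161.9, 141.3]
wrist_force: [0.0, 0.2, 0.8]
gripper_width: 0.004
t: 29.05
tcp_pos: [648.1, -161.9, 138.6]
wrist_force: [-1.3, -0.7, 1.8]
gripper_width: 0.004
```

```bash
python3 -m crank '[[[1,0,0,0.0007,0],[1,0,0,0.0007,0],[1,0,0,0.0006,0],[1,0,0,0,0],[1,0,0,0,0]]]' | grep -v rot
```

```text
t: 29.68
tcp_pos: [648.1, -161.9, 136.9]
wrist_force: [-1.2, -1.5, 4.2]
gripper_width: 0.0
```

```bash
python3 -m crank '[[[1,0,0,0.0005,0],[1,0,0,0.0005,0],[1,0,0,0.0005,0],[1,0,0,0,0],[1,0,0,0,0]]]' | grep -v rot
```

```text
t: 30.3
tcp_pos: [648.2, -162.0, 136.6]
wrist_force: [-5.3, -0.6, 10.9]
gripper_width: 0.005
```

```bash
python3 -m crank '[[[1,0,0,-0.003,0],[1,0,0,-0.02,0],[1,0,0,-0.03,0],[1,0,0,-0.03,0],[1,0,0,-0.01,0]]]' | grep -v rot
python3 -m crank '[[[1,-0.03,0,-0.01,0],[1,-0.03,0,-0.01,0],[1,-0.01,0,0,0],[1,0,0,0,0],[1,0,0,0,0]]]' | grep -v rot
python3 - <<'E'
from h import *
c=camera("wrist");cv2.imwrite("pics/w11.png",c["img"][:,:,::-1]);P=cloud(c)
o=env.observe();print(o["t"],o["tcp_pos"],o["tool_rot"],o["wrist_force"])
m=red(c).astype(np.uint8);k,l,st,ce=cv2.connectedComponentsWithStats(m)
B=np.array([559.5-3.5+111.5,-35.5+44.3*0,0])
for i in range(1,k):
    if st[i,4]>60: print(ce[i],st[i],np.median(P[l==i],0))
cs=camera("scene");cv2.imwrite('pics/s11.png',cv2.resize(cs['img'][120:250,280:440,::-1],None,fx=4,fy=4))
m=red(cs).astype(np.uint8);k,l,st,ce=cv2.connectedComponentsWithStats(m)
for i in range(1,k):
    if st[i,4]>8 and 300<ce[i][0]<400: print("scene",ce[i],np.median(cloud(cs)[l==i],0))
E
```

```text
t: 30.92
tcp_pos: [648.9, -161.4, 229.6]
wrist_force: [0.4, 0.2, -0.2]
gripper_width: 0.003
t: 31.55
tcp_pos: [583.4, -136.0, 247.2]
wrist_force: [0.3, -1.1, 0.5]
gripper_width: 0.002
31.6 [ 583.3745275  -136.1064896   247.19726532] [ 3.14119961e+00  9.98412997e-04 -3.78151611e-01] [ 0.20957652 -0.31239843 -0.40391481]
[320.73486088 117.96235679] [309 104  26  29 611] [ 646.99754599 -162.21058485  133.55153722]
scene [367.58974359 206.        ] [ 643.86222622 -168.32905482  132.40502705]
```

View pics/w11.png

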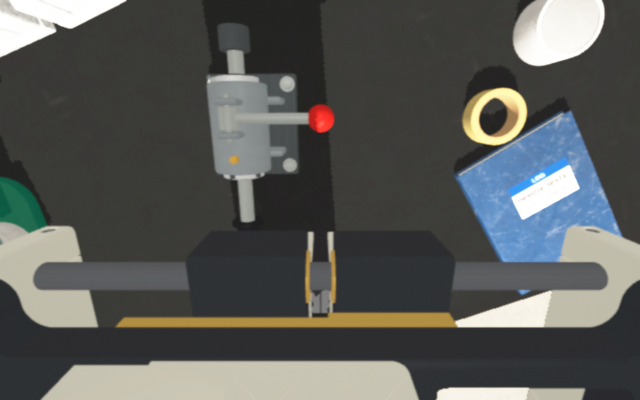

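View pics/s11.png

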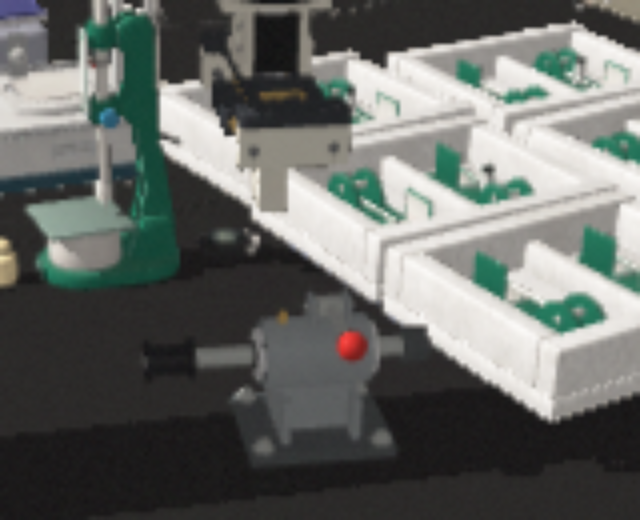

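```bash
python3 -c "
from h import *
print(ticket.sign_off())"
```

```text
the job is handed in; nothing more can be done
None
```

The shaft is set midway between its two stops, the lever is pressed down on its stop, and the job was handed in at about 31.6 s of the 56 s allowed. No verdict came back.

**Feeling the stops:** I gripped the knob and read positions along the shaft axis at the tool. I leaned on each stop for about half a second, with about 2 N of the wrist force being drag:

| Stop | Tool position (mm) | Wrist force (N) | Force on the stop (N) |
|---|---|---|---|
| Outer | 516.03 | 8.8 | about 7 |
| Inner | 535.85 | 8.7 | about 7 |

Steady wrist readings never passed about 10 N. The float works out at about 17.8 mm, just inside the stated 10 to 18 mm.

**Setting the middle:** the midpoint of the two equal-force positions is 525.94 mm. I let go with the tool at 525.78 mm, and it relaxed to about 525.99 mm as the fingers opened. That puts the shaft within about 0.2 mm of the middle by the tool's readings.

**Clamping:** I pressed the lever with closed fingers. It came up solid at 136.6 mm tool height with 10.9 N, against 137 mm expected for the ball's top.

**Last checks:**
- The ball's centre stands at about 125 mm, which matches lever fully down.
- The knob looks unmoved in the scene picture since it was released. That was judged by eye, not measured again after clamping.
- The arm is well clear, and the wrist force is near zero.
- I never moved near the bystanders, and those in the last pictures look undisturbed; I did not measure them.
- The early camera estimates of the knob and ball differed by 2 to 5 mm between views, so I took the final positions from the wrist camera.

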